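# Load the duplicate vials into the block heater in matching order

### The arm

A 6-joint arm with a two-finger parallel gripper is mounted at the origin on a cart in front of the work surface, level with it; the furniture and walls round the work are solid. World frame = base frame: x ahead of the robot, y to its left, z up, the work surface at z = 0. Lengths are in mm, angles in degrees, forces in N, time in s.
With the tool pointing down it reaches from about 300 to 850 mm from the base axis. Payload 4.2 kg.
Tool frame: the origin (TCP) lies between the finger pads; the fingertips stand 25 mm ahead of it and the grasp point (between the pads) lies 6 mm ahead of it; x points along the fingers, y is the direction in which the jaws open and shut, and the axes are right-handed (so a half turn about x gives the same grasp; the last joint's range is limited). The gripper opens to 91 mm and grips with 3 to 60 N. Pads are 32 mm wide; open, the fingers measure 118 mm over their backs; the gripper's body (76 mm by 178 mm) begins 60 mm behind the grasp point.
Start: joints at [-78.323, 18.312, 89.639, -0, 72.044, -1.146], TCP at [127.615, -560.674, 238.976] pointing down, gripper open.
Joint ranges: [-177.97, 177.97], [-48.28, 115.42], [12.27, 149.76], [-77.06, 257.06], [2.81, 150.46], [-146.56, 146.56]. Speed limits (degrees/s): [147.25, 147.25, 180, 180, 180, 180].

### API

Orientations are given as [roll, pitch, yaw] about the fixed x, y, z axes, in that order (R = Rz(yaw) Ry(pitch) Rx(roll)).
In Python, from workcell import env gives the robot as it stands.
- The arm moves only by the tool jog_arm, never from a script. Its argument "plan" is one flat list of numbers, 4 for each row, row after row: the shift along the tool's x, y, z in cm, then the turn about the tool's x in units of 6 degrees (1.0 is 6 degrees). In form: [tx, ty, tz, turn, tx, ty, tz, turn, ...]. A call has 1 to 12 rows; each row shifts and turns the commanded pose from where the row before left it, along the tool's axes as they then stand; what a row does not reach is not made up. A row lasts 1/12 s, in which the tool goes at most 41.7 mm and 7.16 degrees, less where a joint would pass 70% of its speed; a pose out of reach is approached as far as the arm can. A call with a gripper value outside its range is refused whole. "claw" is the finger opening in cm, from 0 to 9.12, set as the call begins (left out, the last holds). The fingers move at their own pace and stop on an object; "newtons" is the grip in N (left out, the last holds). Time passes only in rows, so rows that do not move let the fingers close. It gives the time, the measured TCP pose, the force and the opening at its end, in the units of the state.
- env.state(): the state, without advancing time (a new reading comes with each control period).
- env.grab_frame(name): name is "scene" or "top" or "wrist"; returns the picture (480x640x3 uint8, red, green, blue); there is no depth.
- env.calibration(name): a dict with "vertical_fov" (degrees; the focal length in pixels is half the picture's height over the tangent of half this angle, whatever the lens; pixels are square), "cx", "cy" (the principal point, pixels), "origin" and "orientation" of the camera in the world; the wrist camera has in their place "T_tool_cam" (4x4, takes a point from camera to tool coordinates, whose origin is the TCP and whose axes are the tool frame's). Camera axes: x right, y down, z forward; pixel columns grow to the right and rows downward; lengths in mm; the calibration is good to about 2 mm. A picture is of the moment at which its call begins: read the wrist's pose just before it. calibration takes no time and is no camera call.
- env.job_done(): hands the job in, once; it reports no verdict.
The state is a dict: "time_s": time; "qpos": joint angles; "qvel": joint speeds; "effort": joint torques, N m; "ee_pos": TCP position; "ee_rot": TCP orientation; "force": force on the tool from outside, world axes, zero at the start; "torque": the same for the moment, N m; "gripper_width": finger opening in mm.
Only numpy, scipy, OpenCV 4.12 (cv2) and the standard library are available. Lean on these libraries where they do the work, as an engineer would, in place of code of your own. Each camera call takes 0.05 s, during which the arm holds its last target.

### The job

The samples run in duplicate: the first vial of each of the four pairs already stands in the rear row of the block heater. Move the four second vials from the white rack into the heater's front row, in the same order as the rear row, so that each one stands fully down in the bore directly in front of the vial with the same cap colour. Keep the vials upright and leave those in the rear row where they stand.

Things in the scene. Friction and masses are not known exactly. Their poses are not given: they have to be found in the camera images.
- heater: Grey block heater, fixed, 214 x 280 mm; aluminium block, top 72 mm up, two rows of four round bores 36 wide, 40 deep (floors at z = 32 mm). Origin: 102 mm behind the front edge, mid-width, worktop height; +x from the control strip (front) to the rear, y along the rows, z up. Front row (empty) x = -13, rear row (holds the first vials) x = 53 mm; both y = -84, -28, 28, 84. All but the vials is lower than the block top.
- rack: White open plastic rack, 72 x 252 mm and 46 mm high, fixed, with one row of four 36 mm round holes in its 5 mm top plate; vials stand in it on its base plate, 6 mm above the worktop. Origin: centre of its footprint at worktop height; y along the row, x across it, z up; holes at x = 0, y = -84, -28, +28, +84 mm.
- dup_red: Second vial of a pair: closed amber vial with a red ribbed screw cap, 28 mm in diameter and 80 mm high, about 45 g, at the start upright in a hole of the white rack. The cap is the top 18 mm. The heel of the vial is rounded off to a 19 mm foot over its lowest 14 mm. Origin: centre of its underside; z towards the cap; its turn about z means nothing. Its upper 40 mm stand free above rack or block.
- dup_yellow: Second vial of a pair: closed amber vial with a yellow ribbed screw cap, 28 mm in diameter and 80 mm high, about 45 g, at the start upright in a hole of the white rack. The cap is the top 18 mm. The heel of the vial is rounded off to a 19 mm foot over its lowest 14 mm. Origin: centre of its underside; z towards the cap; its turn about z means nothing. Its upper 40 mm stand free above rack or block.
- dup_green: Second vial of a pair: closed amber vial with a green ribbed screw cap, 28 mm in diameter and 80 mm high, about 45 g, at the start upright in a hole of the white rack. The cap is the top 18 mm. The heel of the vial is rounded off to a 19 mm foot over its lowest 14 mm. Origin: centre of its underside; z towards the cap; its turn about z means nothing. Its upper 40 mm stand free above rack or block.
- dup_blue: Second vial of a pair: closed amber vial with a blue ribbed screw cap, 28 mm in diameter and 80 mm high, about 45 g, at the start upright in a hole of the white rack. The cap is the top 18 mm. The heel of the vial is rounded off to a 19 mm foot over its lowest 14 mm. Origin: centre of its underside; z towards the cap; its turn about z means nothing. Its upper 40 mm stand free above rack or block.
- first_red: First vial of the red pair: same size and look as the other vial with a red cap, but standing loose in a bore of the rear row of the block heater from the start; it stays there. Origin: centre of its underside; z towards the cap.
- first_yellow: First vial of the yellow pair: same size and look as the other vial with a yellow cap, but standing loose in a bore of the rear row of the block heater from the start; it stays there. Origin: centre of its underside; z towards the cap.
- first_green: First vial of the green pair: same size and look as the other vial with a green cap, but standing loose in a bore of the rear row of the block heater from the start; it stays there. Origin: centre of its underside; z towards the cap.
- first_blue: First vial of the blue pair: same size and look as the other vial with a blue cap, but standing loose in a bore of the rear row of the block heater from the start; it stays there. Origin: centre of its underside; z towards the cap.
Not all that is in view belongs to the job. What is shaped like the dup_green but black is not meant.

How it is judged:
By the outcome, as a careful person would: the job done as asked, in the order asked, and still so for the second after the job is handed in, with the robot touching nothing.
It also fails if it takes over 102 s, if anything falls off the work surface, if the arm or the gripper's body presses on something with over 40 N, if the wrist force passes 120 N, or if a joint passes its speed limit or range.

## Working session

There is one attempt and no reset: what is moved stays moved. The work goes in short steps, Python scripts to look and compute and a tool call to move; the robot and the scene stay as the last step left them, time stands still between calls to the robot, and variables do not carry over. Pictures are saved under pics/ and viewed, and the job is handed in when it is done.

Besides the shell and the picture viewer there is one more tool, called as name(argument=value, ...), one argument or row to a line, values as JSON. jog_arm: Moves the arm, as the interface text tells. Its arguments: {"type":"object","properties":{"plan":{"type":"array"},"claw":{"type":"number"},"newtons":{"type":"number"}},"required":["plan"]}

```bash
ls; mkdir -p pics; python3 - <<'E'
from workcell import env
import cv2,json
print(env.state())
for n in ["scene","top","wrist"]:
    print(n,env.calibration(n))
    cv2.imwrite(f"pics/{n}0.png",env.grab_frame(n)[:,:,::-1])
E
```

```text
pics
{'time_s': 0.0, 'qpos': array([-7.83244997e+01,  1.83523242e+01,  8.97082504e+01, -1.10433280e-03,
        7.20430523e+01, -1.14444732e+00]), 'qvel': array([ 0.02644982,  0.07284206,  0.00515065, -0.05071802,  0.04454346,
        0.02717304]), 'effort': array([-3.34619370e-03, -4.12455153e+01, -2.31969202e+01,  7.25303614e-02,
        4.59326897e-02, -1.38251989e-04]), 'ee_pos': array([ 127.49970351, -560.20242549,  238.10089608]), 'ee_rot': array([-90.56396036,  89.89636781, 102.25632867]), 'force': array([-0.58634544, -0.14044482, -0.77054315]), 'torque': array([-0.06237504, -0.02510743,  0.04591524]), 'gripper_width': 91.38350142931255}
scene {'vertical_fov': 44.861890678591365, 'cx': 322.6391844994057, 'cy': 233.65596179110048, 'origin': array([ 32.2062382 , 586.33513933, 863.21196091]), 'orientation': array([-136.36228899,   -0.34208996, -135.6348461 ])}
top {'vertical_fov': 45.56770258469509, 'cx': 312.94548382544014, 'cy': 229.60830077829849, 'origin': array([ 463.96132983,  -18.75954313, 1383.75822926]), 'orientation': array([-176.29873498,    0.60895015,  -89.78375974])}
wrist {'vertical_fov': 64.24945960104932, 'cx': 321.44069766844876, 'cy': 242.43621236059911, 'T_tool_cam': array([[ 5.50883231e-04, -2.93544517e-01,  9.55945246e-01,
        -1.47526810e+02],
       [ 9.99999704e-01, -3.52229489e-04, -6.84430521e-04,
         3.78722667e-01],
       [ 5.37622932e-04,  9.55945340e-01,  2.93544236e-01,
        -8.28346764e+01],
       [ 0.00000000e+00,  0.00000000e+00,  0.00000000e+00,
         1.00000000e+00]])}
```

View pics/scene0.png

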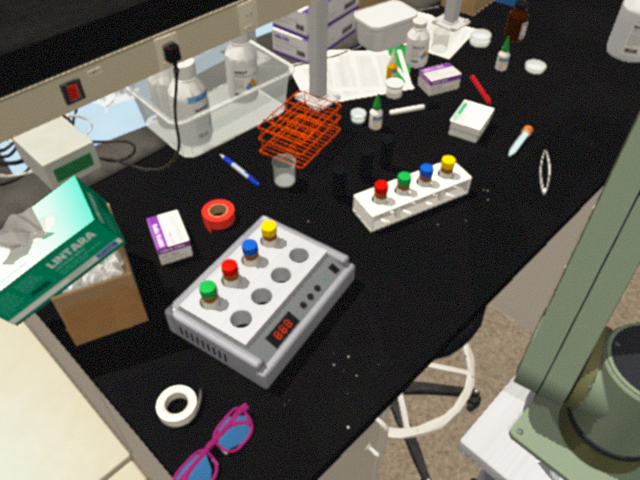

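View pics/top0.png

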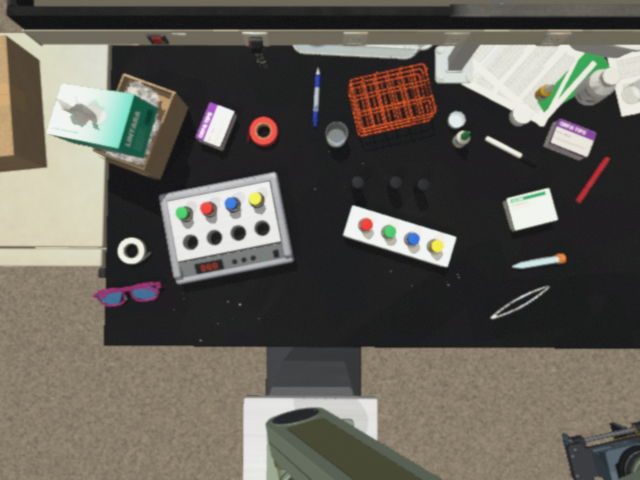

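View pics/wrist0.png

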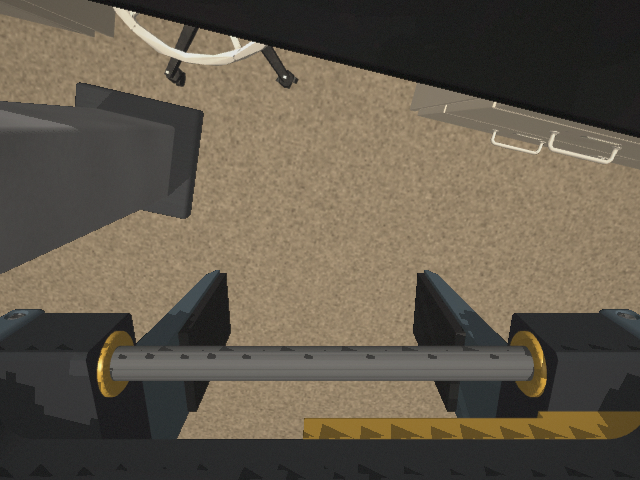

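The overview shows the rear row from left to right in the top view as green, red, blue, yellow, at about (183,213), (207,208), (231,203) and (255,199). The rack order is red, green, blue, yellow, at (366,225) to (436,246). There are three black decoys behind the rack. Next I'll measure the cap positions from both views.

```bash
cat > h.py <<'E'
import numpy as np,cv2
from workcell import env
from scipy.spatial.transform import Rotation as R
def cam(n,st=None):
    c=env.calibration(n); f=240/np.tan(np.radians(c["vertical_fov"]/2))
    if n=="wrist":
        T=np.eye(4);T[:3,:3]=R.from_euler('xyz',st["ee_rot"],degrees=True).as_matrix();T[:3,3]=st["ee_pos"]
        T=T@c["T_tool_cam"];return f,c["cx"],c["cy"],T[:3,3],T[:3,:3]
    return f,c["cx"],c["cy"],np.array(c["origin"]),R.from_euler('xyz',c["orientation"],degrees=True).as_matrix()
def ray(k,u,v):
    f,cx,cy,o,M=k; return o,M@np.array([(u-cx)/f,(v-cy)/f,1])
def onz(k,u,v,z):
    o,d=ray(k,u,v); return o+d*(z-o[2])/d[2]
def proj(k,p):
    f,cx,cy,o,M=k; q=M.T@(np.array(p)-o); return np.array([cx+f*q[0]/q[2],cy+f*q[1]/q[2]])
RNG={"red":[(0,8),(172,180)],"yellow":[(22,34)],"green":[(50,75)],"blue":[(102,120)]}
def blobs(img,col,amin=20,amax=1e9,s=130,v=90):
    h=cv2.cvtColor(img,cv2.COLOR_RGB2HSV);m=np.zeros(img.shape[:2],np.uint8)
    for a,b in RNG[col]: m|=cv2.inRange(h,(a,s,v),(b,255,255))
    n,l,st,ce=cv2.connectedComponentsWithStats(m)
    return [(int(st[i,4]),*ce[i].round(2),*st[i,:4]) for i in range(1,n) if amin<st[i,4]<amax]
E
python3 - <<'E'
from h import *
for n in ["top","scene"]:
    img=cv2.imread(f"pics/{n}0.png")[:,:,::-1]; img=np.ascontiguousarray(img)
    k=cam(n)
    for c in RNG:
        for b in blobs(img,c,50,600):
            print(n,c,[float(x) for x in b],onz(k,b[1],b[2],86-3).round(1),onz(k,b[1],b[2],112-3).round(1))
E
```

```text
top red [499.0, 263.13, 130.76, 249.0, 116.0, 29.0, 30.0] [776.5 111.3  83. ] [770.2 108.7 109. ]
top red [333.0, 592.33, 179.35, 576.0, 157.0, 34.0, 46.0] [ 665.  -641.9   83. ] [ 661.  -629.4  109. ]
top red [118.0, 206.58, 208.12, 201.0, 203.0, 12.0, 12.0] [596.6 239.3  83. ] [594.  234.2 109. ]
top red [108.0, 365.91, 224.26, 361.0, 219.0, 11.0, 12.0] [ 560.7 -125.4   83. ] [ 558.7 -123.2  109. ]
top red [104.0, 208.75, 266.5, 200.0, 262.0, 18.0, 10.0] [463.2 232.3  83. ] [463.2 227.2 109. ]
top yellow [120.0, 255.34, 198.68, 250.0, 193.0, 12.0, 12.0] [618.7 127.7  83. ] [615.6 124.8 109. ]
top yellow [115.0, 436.17, 245.91, 430.0, 241.0, 13.0, 11.0] [ 511.8 -284.7   83. ] [ 510.9 -279.4  109. ]
top green [400.0, 586.77, 65.42, 564.0, 54.0, 44.0, 36.0] [ 930.5 -636.4   83. ] [ 921.2 -624.1  109. ]
top green [149.0, 549.23, 97.24, 539.0, 78.0, 24.0, 33.0] [ 855.6 -548.3   83. ] [ 847.8 -537.7  109. ]
top green [100.0, 181.95, 212.69, 177.0, 208.0, 11.0, 11.0] [586.  295.7  83. ] [583.5 289.4 109. ]
top green [87.0, 389.41, 231.36, 385.0, 226.0, 10.0, 11.0] [ 544.6 -178.8   83. ] [
[... 1764 characters left out ...]
5.0, 507.32, 1.69, 495.0, 0.0, 21.0, 6.0] [  828.1 -1027.9    83. ] [ 801.6 -974.1  109. ]
scene blue [56.0, 227.55, 159.75, 223.0, 155.0, 11.0, 10.0] [842.   38.3  83. ] [815.   56.6 109. ]
scene blue [157.0, 425.85, 169.32, 419.0, 163.0, 14.0, 15.0] [ 525.8 -231.5   83. ] [ 509.3 -204.2  109. ]
scene blue [74.0, 252.66, 179.59, 246.0, 172.0, 14.0, 14.0] [756.4  42.7  83. ] [732.2  60.8 109. ]
scene blue [197.0, 249.44, 247.12, 242.0, 240.0, 15.0, 16.0] [619.8 168.6  83. ] [600.2 182.5 109. ]
scene blue [415.0, 233.82, 436.42, 219.0, 426.0, 30.0, 23.0] [364.5 416.5  83. ] [353.4 422.2 109. ]
scene blue [342.0, 201.92, 470.55, 189.0, 456.0, 23.0, 24.0] [358.3 476.6  83. ] [347.4 480.2 109. ]
```

```bash
cat >> h.py <<'E'
def plan(target,yawJ,st=None):
    """target TCP xyz, jaw axis yaw (mod 180): print shift in tool axes (cm) now, turn units"""
    st=st or env.state(); M=R.from_euler('xyz',st["ee_rot"],degrees=True).as_matrix()
    y=M[:,1]; a=np.degrees(np.arctan2(y[1],y[0])); d=(yawJ-a+90)%180-90
    sg=np.sign(M[2,0]); # tool x down -> turning + about x = negative yaw
    s=M.T@(np.array(target)-st["ee_pos"])/10
    print("pos",np.round(st["ee_pos"],1),"jawyaw",a.round(2),"tilt",np.degrees(np.arccos(-M[2,0])).round(2),"shift cm",s.round(2),"turn units",round(d*sg/6,2), "q6",st["qpos"][5].round(1),"t",round(st["time_s"],2))
E
python3 - <<'E'
from h import *
plan([536,-205,239],-17.1)
plan([560,-125,239],-17.1)
M=R.from_euler('xyz',env.state()["ee_rot"],degrees=True).as_matrix();print(M.round(3))
E
```

```text
pos [ 127.6 -560.3  238.3] jawyaw -77.18 tilt 0.08 shift cm [-3.000e-02 -2.558e+01 -4.771e+01] turn units -10.01 q6 -1.1 t 0.15
pos [ 127.6 -560.3  238.3] jawyaw -77.18 tilt 0.08 shift cm [-2.000e-02 -3.285e+01 -5.183e+01] turn units -10.01 q6 -1.1 t 0.15
[[-0.     0.222 -0.975]
 [ 0.001 -0.975 -0.222]
 [-1.    -0.001 -0.   ]]
```

jog_arm(
  plan=[0,-1.6,-2.98,0,0,-1.6,-2.98,0,0,-1.6,-2.98,0,0,-1.6,-2.98,0,0,-1.6,-2.98,0,0,-1.6,-2.98,0,0,-1.6,-2.98,0,0,-1.6,-2.98,0,0,-1.6,-2.98,0,0,-1.6,-2.98,0,0,-1.6,-2.98,0,0,-1.6,-2.98,0],
  claw=6,
  newtons=20,
)

```text
time_s: 1.15
ee_pos: [434.6, -292.7, 238.8]
ee_rot: [-21.7, 90.0, 171.1]
force: [0.5, -0.3, 0.5]
gripper_width: 60.2
```

jog_arm(
  plan=[0,-1.6,-2.98,0,0,-1.6,-2.98,0,0,-1.6,-2.98,0,0,-1.6,-2.98,0,0,0,0,-1,0,0,0,-1,0,0,0,-1,0,0,0,-1,0,0,0,-1],
)

```text
time_s: 1.9
ee_pos: [535.6, -204.9, 238.5]
ee_rot: [-59.1, 89.9, 164.0]
force: [0.4, -0.5, -0.6]
gripper_width: 60.0
```

jog_arm(
  plan=[0,0,0,-1,0,0,0,-1,0,0,0,-1,0,0,0,-1,0,0,0,-1,0,0,0,0,0,0,0,0],
)

```text
time_s: 2.48
ee_pos: [535.6, -205.2, 238.7]
ee_rot: [-90.0, 90.0, 162.7]
force: [-0.2, 0.2, 0.3]
gripper_width: 60.2
```

```bash
python3 - <<'E'
from h import *
st=env.state(); img=env.grab_frame("wrist"); cv2.imwrite("pics/w1.png",img[:,:,::-1])
k=cam("wrist",st)
for c in RNG:
    for b in blobs(img,c,300): print(c,[float(x) for x in b],onz(k,b[1],b[2],83).round(1))
for n,t in dict(red=[560,-125,239],green=[544,-178,239]).items(): plan(t,-17.1,st)
E
```

```text
red [1130.0, 321.82, 128.02, 303.0, 109.0, 39.0, 40.0] [ 559.4 -127.9   83. ]
yellow [938.0, 323.04, 323.33, 307.0, 305.0, 33.0, 37.0] [ 510.9 -286.7   83. ]
green [978.0, 322.41, 200.39, 305.0, 182.0, 36.0, 37.0] [ 543.3 -181.2   83. ]
blue [908.0, 322.99, 265.37, 306.0, 247.0, 34.0, 36.0] [ 527.2 -234.4   83. ]
pos [ 535.6 -205.2  238.7] jawyaw -17.33 tilt 0.03 shift cm [-0.03 -0.06 -8.38] turn units -0.04 q6 -4.8 t 2.48
pos [ 535.6 -205.2  238.7] jawyaw -17.33 tilt 0.03 shift cm [-0.03 -0.01 -2.85] turn units -0.04 q6 -4.8 t 2.48
```

View pics/w1.png

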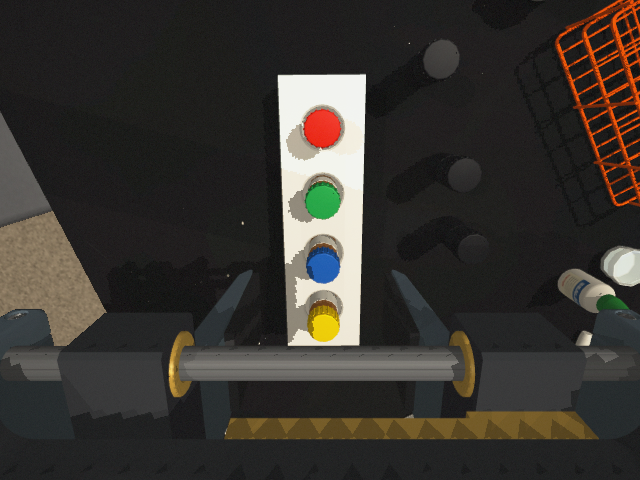

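The wrist view confirms the rack from top to bottom as red (322,128), green (322,200), blue (323,265), yellow (323,323). Positions agree with the other views within about 2.5 mm. I'll fetch green first.

jog_arm(
  plan=[0,0,-1.3,-0.04,0,0,-1.35,0,3,0,0,0,3,0,0,0,3,0,0,0,3,0,0,0,2,0,0,0,1.3,0,0,0,0.75,0,0,0,0,0,0,0,0,0,0,0],
)

```text
time_s: 3.45
ee_pos: [544.0, -179.3, 78.8]
ee_rot: [98.6, 90.0, -8.4]
force: [-0.5, 0.6, 1.0]
gripper_width: 59.8
```

jog_arm(
  plan=[0,0,0,0,0,0,0,0,0,0,0,0,0,0,0,0,0,0,0,0,0,0,0,0],
  claw=2,
)

```text
time_s: 3.95
ee_pos: [543.6, -180.0, 78.8]
ee_rot: [84.3, 90.0, -22.7]
force: [-0.1, 0.1, 1.4]
gripper_width: 27.3
```

jog_arm(
  plan=[-1,0,0,0,-2,0,0,0,-3,0,0,0,-3,0,0,0,-3,0,0,0,-2.5,0,0,0,-1.5,0,0,0,0,0,0,0],
)

```text
time_s: 4.62
ee_pos: [545.2, -180.5, 243.1]
ee_rot: [87.2, 89.5, -19.7]
force: [0.5, -1.2, 0.5]
gripper_width: 27.6
```

```bash
python3 - <<'E'
from h import *
plan([519,277,239],11)
E
```

```text
pos [ 545.2 -180.5  243.1] jawyaw -16.94 tilt 0.49 shift cm [  0.26 -15.84 -43.  ] turn units -4.66 q6 -2.5 t 4.62
```

jog_arm(
  plan=[0,-0.6,-1.6,0,0,-1.1,-3,0,0,-1.1,-3,0,0,-1.1,-3,0,0,-1.1,-3,0,0,-1.1,-3,0,0,-1.1,-3,0,0,-1.1,-3,0,0,-1.1,-3,0,0,-1.1,-3,0,0,-1.1,-3,0,0,-1.1,-3,0],
)

```text
time_s: 5.62
ee_pos: [521.7, 189.4, 237.2]
ee_rot: [-50.5, 89.9, -157.5]
force: [0.7, -1.2, -0.9]
gripper_width: 27.5
```

jog_arm(
  plan=[0,-1.1,-3,0,0,-1.1,-3,0,0,-0.9,-2.4,0,0,0,0,-0.93,0,0,0,-0.93,0,0,0,-0.93,0,0,0,-0.93,0,0,0,-0.93,0,0,0,0,0,0,0,0],
)

```text
time_s: 6.45
ee_pos: [517.2, 277.2, 237.5]
ee_rot: [-71.3, 89.9, -150.5]
force: [0.0, -0.0, 0.5]
gripper_width: 28.0
```

```bash
python3 - <<'E'
from h import *
st=env.state(); img=env.grab_frame("wrist"); cv2.imwrite("pics/w2.png",img[:,:,::-1])
k=cam("wrist",st)
for c in RNG:
    for b in blobs(img,c,300): print(c,[float(x) for x in b],onz(k,b[1],b[2],109).round(1))
plan([518.7,276.8,239],11,st)
E
```

```text
red [825.0, 404.76, 300.63, 386.0, 286.0, 39.0, 27.0] [590.3 240.5 109. ]
red [1349.0, 531.13, 400.06, 502.0, 381.0, 63.0, 42.0] [721.1 169.6 109. ]
green [1225.0, 409.12, 239.3, 389.0, 219.0, 41.0, 41.0] [580.9 290.3 109. ]
green [1857.0, 321.61, 329.53, 289.0, 310.0, 66.0, 36.0] [530.5 202.9 109. ]
blue [1108.0, 213.92, 52.84, 203.0, 22.0, 24.0, 67.0] [422.9 390.  109. ]
pos [517.2 277.2 237.5] jawyaw 10.82 tilt 0.11 shift cm [-0.15  0.14  0.07] turn units -0.03 q6 16.3 t 6.45
```

View pics/w2.png

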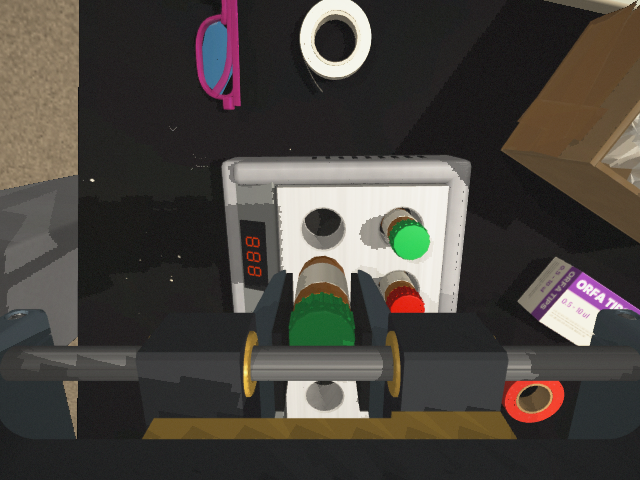

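```bash
cat >> h.py <<'E'
def bores(img,k,amin,amax,z=72,thr=165,dbg=None):
    g=cv2.cvtColor(img,cv2.COLOR_RGB2GRAY); m=(g<thr).astype(np.uint8)*255
    cs,_=cv2.findContours(m,cv2.RETR_LIST,cv2.CHAIN_APPROX_NONE)
    for c in cs:
        a=cv2.contourArea(c)
        if amin<a<amax and len(c)>8:
            e=cv2.fitEllipse(c)
            if max(e[1])/min(e[1])<1.4: print("bore",a,np.round(e[0],1),np.round(e[1],1),onz(k,*e[0],z).round(1))
E
python3 - <<'E'
from h import *
img=np.ascontiguousarray(cv2.imread("pics/w2.png")[:,:,::-1]); st=env.state()
print(img[228,270:360:4].mean(1).round(),img[195:260:4,323].mean(1).round())
for t in (110,130,150,165): print(t);bores(img,cam("wrist",st),800,3000,thr=t)
img=np.ascontiguousarray(cv2.imread("pics/top0.png")[:,:,::-1])
for t in (90,120,150): print(t);bores(img,cam("top"),100,300,thr=t)
E
```

```text
[ 91.  88.  95. 229. 234. 231. 230. 231. 139. 158.  47.  47.  32.  37.
  36.  37.  35. 108. 105. 232. 236. 234. 236.] [234. 233. 232. 189.  31.  32.  34.  31.  36.  34.  45. 111. 111. 113.
 215. 224.  74.]
110
bore 1465.0 [335.5  38.1] [40.2 46.8] [499.4 420.9  72. ]
130
bore 912.0 [534.1 398.1] [30.5 38.2] [753.  146.9  72. ]
bore 2102.0 [571.5 318. ] [50.2 58.4] [756.1 236.3  72. ]
bore 1087.5 [324.7 227.3] [34.7 41.8] [519.  278.1  72. ]
bore 892.0 [400.8 229.8] [41.4 47.3] [582.8 288.1  72. ]
bore 1516.5 [335.5  37.8] [41.2 46.9] [499.4 421.   72. ]
150
bore 2079.0 [571.5 318.1] [49.9 58.3] [756.1 236.3  72. ]
bore 1295.0 [322.8 228.3] [40.  41.3] [517.5 276.9  72. ]
bore 1407.0 [397.9 232.4] [47.1 55.6] [580.9 285.3  72. ]
bore 1542.0 [335.2  37.8] [41.8 47. ] [499.2 421.   72. ]
165
bore 2060.5 [571.5 318.1] [49.4 57.9] [756.1 236.3  72. ]
bore 1319.0 [322.8 228.3] [40.2 41.8] [517.5 276.9  72. ]
bore 1563.0 [335.2  37.9] [42.2 47.2] [499.2 421.   72. ]
90
bore 112.0 [131.  250.3] [11.9 12.2] [499.6 414.5  72. ]
bore 106.0 [190.7 241.9] [11.4 12.1] [519.6 276.9  72. ]
bore 110.
[... 745 characters left out ...]
re 115.0 [461.1 137.3] [13.7 14.5] [ 764.4 -347.2   72. ]
bore 258.5 [335.8 137.6] [17.4 19.1] [763.1 -56.8  72. ]
bore 140.0 [263.1 130.4] [13.2 13.6] [779.8 112.5  72. ]
bore 256.5 [456.2 119.2] [17.7 18.7] [ 806.8 -336.5   72. ]
150
bore 142.0 [130.7 250.4] [13.4 13.6] [499.5 415.   72. ]
bore 158.5 [190.1 241.8] [14.2 14.4] [519.8 278.2  72. ]
bore 136.5 [411.5 239.4] [12.7 13.8] [ 526.9 -230.7   72. ]
bore 158.0 [214.1 237. ] [14.2 14.2] [531.  223.2  72. ]
bore 158.0 [238.  232.6] [14.1 14.5] [541.3 168.2  72. ]
bore 158.5 [261.8 227.9] [14.2 14.4] [552.4 113.4  72. ]
bore 128.0 [365.  225.3] [12.3 13.6] [ 559.1 -124.2   72. ]
bore 230.0 [456.3 119.3] [17.  17.4] [ 806.7 -336.6   72. ]
```

jog_arm(
  plan=[1,0.14,0,-0.03,2,0,0,0,3,0,0,0,2.5,0,0,0,1,0,0,0,1,0,0,0,1,0,0,0,0.8,0,0,0,0.6,0,0,0,0.3,0,0,0,0,0,0,0,0,0,0,0],
)

```text
time_s: 7.5
ee_pos: [519.3, 277.9, 106.9]
ee_rot: [100.5, 89.9, 21.7]
force: [-0.4, -0.7, -0.1]
gripper_width: 27.7
```

jog_arm(
  plan=[0.15,0,0,0,0,0,0,0],
)

```text
time_s: 7.67
ee_pos: [519.2, 277.8, 105.3]
ee_rot: [100.7, 90.0, 21.8]
force: [0.1, 0.7, -0.4]
gripper_width: 27.1
```

jog_arm(
  plan=[0,0,0,0,0,0,0,0,0,0,0,0,0,0,0,0,-1,0,0,0,-2,0,0,0,-3,0,0,0,-3,0,0,0,-3,0,0,0,-1.5,0,0,0,0,0,0,0],
  claw=5,
)

```text
time_s: 8.58
ee_pos: [520.9, 278.7, 245.3]
ee_rot: [105.6, 89.4, 26.7]
force: [0.0, 0.4, -0.0]
gripper_width: 50.2
```

```bash
python3 - <<'E'
from h import *
st=env.state(); img=env.grab_frame("wrist"); cv2.imwrite("pics/w3.png",img[:,:,::-1])
k=cam("wrist",st)
for c in RNG:
    for b in blobs(img,c,300): print(c,[float(x) for x in b],onz(k,b[1],b[2],109).round(1))
plan([559.7,-126.5,239],-17.1,st)
E
```

```text
yellow [382.0, 384.07, 409.95, 373.0, 397.0, 27.0, 22.0] [607.5 131.9 109. ]
green [1145.0, 399.6, 238.14, 380.0, 219.0, 40.0, 39.0] [580.9 290.3 109. ]
green [1111.0, 317.63, 239.3, 300.0, 220.0, 37.0, 39.0] [518.7 277.3 109. ]
blue [1062.0, 209.78, 55.27, 199.0, 25.0, 24.0, 65.0] [422.7 390.5 109. ]
pos [520.9 278.7 245.3] jawyaw 11.14 tilt 0.56 shift cm [ 0.48 -4.02 40.51] turn units 4.71 q6 15.9 t 8.58
```

View pics/w3.png

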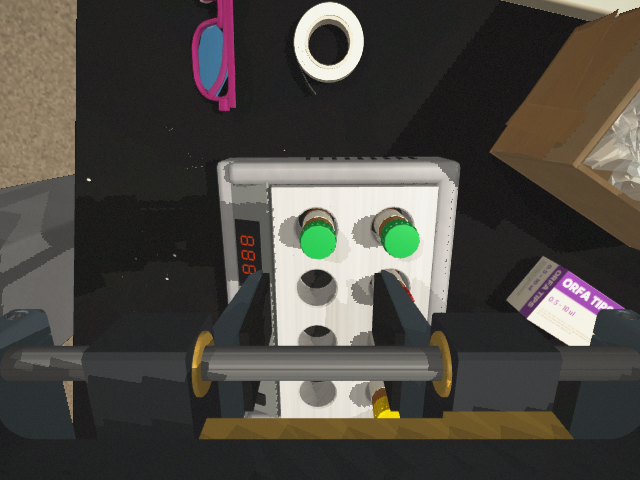

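Green stands in its bore with its cap at (318,239), level with the first green at (400,238). Red is next.

jog_arm(
  plan=[0,-0.15,1.5,0,0,-0.31,3.1,0,0,-0.31,3.1,0,0,-0.31,3.1,0,0,-0.31,3.1,0,0,-0.31,3.1,0,0,-0.31,3.1,0,0,-0.31,3.1,0,0,-0.31,3.1,0,0,-0.31,3.1,0,0,-0.31,3.1,0,0,-0.31,3.1,0],
)

```text
time_s: 9.63
ee_pos: [551.2, -80.7, 238.0]
ee_rot: [-102.8, 89.8, 178.3]
force: [-0.2, 0.3, 0.1]
gripper_width: 50.1
```

jog_arm(
  plan=[0,-0.31,3.1,0,0,-0.15,1.8,0,0,0,0,0.94,0,0,0,0.94,0,0,0,0.94,0,0,0,0.94,0,0,0,0.95,0,0,0,0,0,0,0,0],
)

```text
time_s: 10.38
ee_pos: [556.7, -127.9, 238.4]
ee_rot: [-79.4, 89.8, 173.6]
force: [0.3, -0.1, -0.1]
gripper_width: 49.9
```

```bash
python3 - <<'E'
from h import *
plan([559.7,-126.5,78.8],-17.1)
E
```

```text
pos [ 556.7 -127.9  238.4] jawyaw -17.0 tilt 0.19 shift cm [15.96  0.3  -0.23] turn units 0.02 q6 2.9 t 10.38
```

jog_arm(
  plan=[2,0.3,-0.18,0,3,0,0,0,3,0,0,0,3,0,0,0,2.5,0,0,0,1.5,0,0,0,0.96,0,0,0,0,0,0,0,0,0,0,0],
)

```text
time_s: 11.13
ee_pos: [561.2, -126.7, 80.3]
ee_rot: [-72.8, 90.0, -179.9]
force: [1.0, 0.1, 0.6]
gripper_width: 49.8
```

jog_arm(
  plan=[0,0,0,0,0,0,0,0,0,0,0,0,0,0,0,0,0,0,0,0,0,0,0,0],
  claw=2,
)

```text
time_s: 11.63
ee_pos: [561.7, -126.7, 81.3]
ee_rot: [90.4, 89.9, -16.7]
force: [-0.1, 0.5, 4.6]
gripper_width: 27.6
```

jog_arm(
  plan=[-1,0,0,0,-2,0,0,0,-3,0,0,0,-3,0,0,0,-3,0,0,0,-2.5,0,0,0,-1.5,0,0,0,0,0,0,0,0,0,0,0],
)

```text
time_s: 12.38
ee_pos: [561.1, -126.5, 240.9]
ee_rot: [89.2, 89.9, -17.9]
force: [-1.7, 0.2, -0.3]
gripper_width: 27.5
```

```bash
python3 - <<'E'
from h import *
plan([529.8,222.4,239],11)
E
```

```text
pos [ 561.1 -126.5  240.9] jawyaw -17.12 tilt 0.07 shift cm [  0.17 -13.26 -32.43] turn units -4.69 q6 3.3 t 12.38
```

jog_arm(
  plan=[0,-0.66,-1.6,0,0,-1.3,-3.2,0,0,-1.3,-3.2,0,0,-1.3,-3.2,0,0,-1.3,-3.2,0,0,-1.3,-3.2,0,0,-1.3,-3.2,0,0,-1.3,-3.2,0,0,-1.3,-3.2,0,0,-1.3,-3.2,0,0,-0.9,-2.03,0],
)

```text
time_s: 13.3
ee_pos: [528.4, 225.1, 238.0]
ee_rot: [-65.9, 89.8, -172.9]
force: [-0.6, 0.2, 0.4]
gripper_width: 27.4
```

jog_arm(
  plan=[0,0,0,-0.94,0,0,0,-0.94,0,0,0,-0.94,0,0,0,-0.94,0,0,0,-0.93,0,0,0,0,0,0,0,0],
)

```text
time_s: 13.88
ee_pos: [529.2, 222.1, 238.6]
ee_rot: [-77.8, 89.8, -157.0]
force: [-0.3, -0.7, -0.8]
gripper_width: 27.5
```

```bash
python3 - <<'E'
from h import *
st=env.state(); img=env.grab_frame("wrist"); cv2.imwrite("pics/w4.png",img[:,:,::-1])
k=cam("wrist",st)
for c in RNG:
    for b in blobs(img,c,300): print(c,[float(x) for x in b],onz(k,b[1],b[2],109).round(1))
plan([529.5,222.4,107],11,st)
E
```

```text
red [1265.0, 407.67, 238.26, 387.0, 218.0, 42.0, 41.0] [591.7 235.6 109. ]
red [3054.0, 321.65, 321.01, 290.0, 290.0, 65.0, 56.0] [541.1 154.7 109. ]
red [1418.0, 533.65, 331.43, 501.0, 309.0, 71.0, 37.0] [712.5 178.2 109. ]
green [1238.0, 323.31, 165.75, 304.0, 145.0, 40.0, 42.0] [518.9 276.6 109. ]
green [1301.0, 413.2, 164.01, 391.0, 144.0, 43.0, 42.0] [581.6 289.8 109. ]
blue [659.0, 406.13, 301.9, 389.0, 285.0, 34.0, 28.0] [603.9 184.1 109. ]
pos [529.2 222.1 238.6] jawyaw 10.88 tilt 0.19 shift cm [13.16  0.08 -0.03] turn units -0.02 q6 10.7 t 13.88
```

View pics/w4.png

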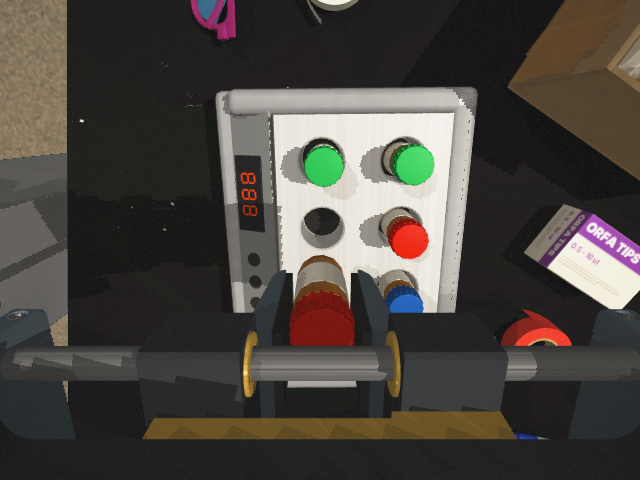

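Greens sit at (323,166) and (413,164). The empty bore in front of the first red is at (322,228), and the red vial is held upright. Lowering it.

jog_arm(
  plan=[1,0.08,0,-0.02,2,0,0,0,3,0,0,0,2.5,0,0,0,1,0,0,0,1,0,0,0,1,0,0,0,0.8,0,0,0,0.6,0,0,0,0.2,0,0,0,0,0,0,0,0,0,0,0],
)

```text
time_s: 14.93
ee_pos: [531.1, 222.7, 109.8]
ee_rot: [96.7, 89.9, 17.9]
force: [-0.9, 0.0, -0.1]
gripper_width: 27.3
```

jog_arm(
  plan=[0.2,0,0,0,0,0,0,0,0,0,0,0],
)

```text
time_s: 15.18
ee_pos: [530.8, 222.6, 107.6]
ee_rot: [86.0, 90.0, 7.2]
force: [-0.6, -0.2, -0.8]
gripper_width: 28.1
```

jog_arm(
  plan=[0.1,0,0,0,0,0,0,0],
)

```text
time_s: 15.35
ee_pos: [531.0, 222.7, 107.3]
ee_rot: [97.5, 89.9, 18.7]
force: [-1.2, -0.2, 4.3]
gripper_width: 27.6
```

Contact with the bore floor. Releasing.

jog_arm(
  plan=[0,0,0,0,0,0,0,0,0,0,0,0,0,0,0,0,-1,0,0,0,-2,0,0,0,-3,0,0,0,-3,0,0,0,-3,0,0,0,-1.2,0,0,0,0,0,0,0,0,0,0,0],
  claw=5,
)

```text
time_s: 16.35
ee_pos: [530.8, 222.6, 239.0]
ee_rot: [94.5, 89.9, 15.6]
force: [-0.1, -0.4, -0.1]
gripper_width: 49.9
```

```bash
python3 - <<'E'
from h import *
st=env.state(); img=env.grab_frame("wrist"); cv2.imwrite("pics/w5.png",img[:,:,::-1])
k=cam("wrist",st)
for c in RNG:
    for b in blobs(img,c,300): print(c,[float(x) for x in b],onz(k,b[1],b[2],109).round(1))
plan([527.5,-233.5,239],-17.1,st)
E
```

```text
red [1256.0, 404.5, 238.75, 384.0, 218.0, 42.0, 42.0] [591.8 235.5 109. ]
red [1199.0, 320.29, 240.67, 302.0, 220.0, 38.0, 41.0] [529.5 221.8 109. ]
red [581.0, 544.97, 329.05, 518.0, 310.0, 50.0, 36.0] [724.1 183.1 109. ]
green [1297.0, 409.94, 164.74, 389.0, 144.0, 42.0, 42.0] [581.5 289.8 109. ]
green [1233.0, 320.51, 166.09, 301.0, 146.0, 40.0, 41.0] [518.9 276.5 109. ]
pos [530.8 222.6 239. ] jawyaw 11.14 tilt 0.08 shift cm [-2.000e-02 -9.130e+00  4.468e+01] turn units 4.71 q6 10.5 t 16.35
```

jog_arm(
  plan=[0,-0.3,1.5,0,0,-0.65,3.2,0,0,-0.65,3.2,0,0,-0.65,3.2,0,0,-0.65,3.2,0,0,-0.65,3.2,0,0,-0.65,3.2,0,0,-0.65,3.2,0,0,-0.65,3.2,0,0,-0.65,3.2,0,0,-0.65,3.2,0,0,-0.65,3.2,0],
)

```text
time_s: 17.4
ee_pos: [526.9, -154.0, 236.7]
ee_rot: [-111.8, 89.8, 169.3]
force: [0.2, 0.2, -0.0]
gripper_width: 49.6
```

jog_arm(
  plan=[0,-0.65,3.2,0,0,-0.65,3.2,0,0,-0.38,1.58,0,0,0,0,0.94,0,0,0,0.94,0,0,0,0.94,0,0,0,0.94,0,0,0,0.95,0,0,0,0,0,0,0,0],
)

```text
time_s: 18.23
ee_pos: [526.5, -233.7, 237.0]
ee_rot: [-90.9, 89.8, 162.1]
force: [-0.6, -0.9, 0.2]
gripper_width: 50.0
```

```bash
python3 - <<'E'
from h import *
st=env.state(); img=env.grab_frame("wrist"); cv2.imwrite("pics/w6.png",img[:,:,::-1])
k=cam("wrist",st)
for c in RNG:
    for b in blobs(img,c,300): print(c,[float(x) for x in b],onz(k,b[1],b[2],83).round(1))
plan([527.5,-233.5,78.8],-17.1,st)
E
```

```text
yellow [966.0, 323.36, 293.63, 307.0, 276.0, 34.0, 36.0] [ 510.8 -287.1   83. ]
blue [960.0, 323.63, 232.02, 306.0, 213.0, 35.0, 37.0] [ 527.1 -234.6   83. ]
pos [ 526.5 -233.7  237. ] jawyaw -17.0 tilt 0.17 shift cm [15.82  0.14 -0.05] turn units 0.02 q6 -8.1 t 18.23
```

View pics/w6.png

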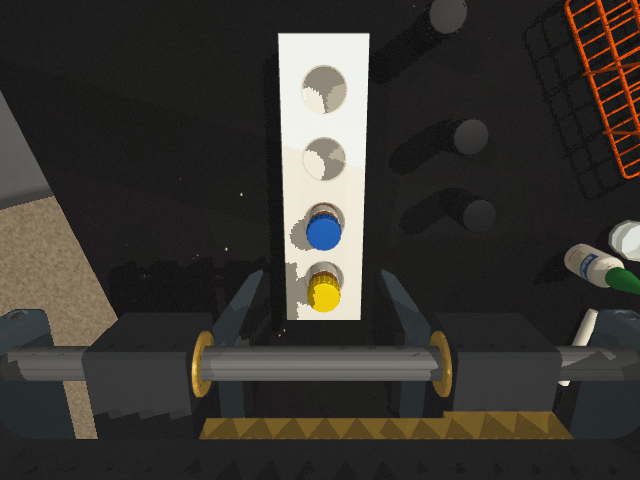

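Blue is at (324,232) and yellow at (323,294). Grasping blue.

jog_arm(
  plan=[2,0.12,0.02,0,3,0,0,0,3,0,0,0,3,0,0,0,2.5,0,0,0,1.5,0,0,0,0.8,0,0,0,0,0,0,0,0,0,0,0],
)

```text
time_s: 19.03
ee_pos: [528.8, -234.2, 80.6]
ee_rot: [62.3, 90.0, -44.8]
force: [-0.5, -0.3, 0.6]
gripper_width: 50.3
```

jog_arm(
  plan=[0,0,0,0,0,0,0,0,0,0,0,0,0,0,0,0,0,0,0,0,0,0,0,0],
  claw=2,
)

```text
time_s: 19.53
ee_pos: [529.1, -234.2, 81.2]
ee_rot: [79.3, 89.9, -27.8]
force: [-1.0, 0.6, 4.9]
gripper_width: 27.4
```

jog_arm(
  plan=[-1,0,0,0,-2,0,0,0,-3,0,0,0,-3,0,0,0,-3,0,0,0,-2.5,0,0,0,-1.5,0,0,0,0,0,0,0,0,0,0,0],
)

```text
time_s: 20.28
ee_pos: [528.5, -234.0, 240.9]
ee_rot: [79.3, 89.9, -27.8]
force: [-0.4, 0.3, -1.3]
gripper_width: 27.7
```

```bash
python3 - <<'E'
from h import *
plan([540.4,167.6,239],11)
E
```

```text
pos [ 528.5 -234.   240.9] jawyaw -17.12 tilt 0.07 shift cm [  0.17 -10.68 -38.73] turn units -4.69 q6 -7.9 t 20.28
```

jog_arm(
  plan=[0,-0.5,-1.8,0,0,-0.89,-3.2,0,0,-0.89,-3.2,0,0,-0.89,-3.2,0,0,-0.89,-3.2,0,0,-0.89,-3.2,0,0,-0.89,-3.2,0,0,-0.89,-3.2,0,0,-0.89,-3.2,0,0,-0.89,-3.2,0,0,-0.89,-3.2,0,0,-0.89,-3.2,0],
)

```text
time_s: 21.28
ee_pos: [537.8, 151.2, 238.1]
ee_rot: [-56.2, 89.8, -163.3]
force: [0.6, -0.3, -0.6]
gripper_width: 27.2
```

jog_arm(
  plan=[0,-0.39,-1.73,0,0,0,0,-0.94,0,0,0,-0.94,0,0,0,-0.94,0,0,0,-0.94,0,0,0,-0.93,0,0,0,0,0,0,0,0],
)

```text
time_s: 21.95
ee_pos: [539.7, 167.4, 238.6]
ee_rot: [-83.6, 89.8, -162.8]
force: [-0.9, 0.4, -0.6]
gripper_width: 27.5
```

```bash
python3 - <<'E'
from h import *
st=env.state(); img=env.grab_frame("wrist"); cv2.imwrite("pics/w7.png",img[:,:,::-1])
k=cam("wrist",st)
for c in RNG:
    for b in blobs(img,c,300): print(c,[float(x) for x in b],onz(k,b[1],b[2],109).round(1))
bores(img,k,800,2000)
plan([540.2,167.4,107],11,st)
E
```

```text
red [1398.0, 412.88, 164.37, 391.0, 144.0, 44.0, 42.0] [592.  234.8 109. ]
red [1271.0, 323.39, 167.22, 303.0, 147.0, 41.0, 42.0] [529.7 220.8 109. ]
red [2728.0, 542.73, 299.9, 508.0, 262.0, 75.0, 74.0] [720.4 151.7 109. ]
yellow [833.0, 404.3, 300.36, 385.0, 285.0, 39.0, 28.0] [612.7 130.5 109. ]
green [1472.0, 419.87, 79.46, 398.0, 57.0, 44.0, 47.0] [582.2 290.  109. ]
green [1477.0, 323.39, 81.53, 302.0, 59.0, 43.0, 47.0] [519.  276.6 109. ]
blue [1214.0, 408.48, 238.78, 388.0, 219.0, 41.0, 40.0] [603.  180.6 109. ]
blue [2011.0, 322.18, 328.08, 290.0, 307.0, 65.0, 39.0] [553.3  93.8 109. ]
bore 1354.0 [322.8 227.7] [40.8 42.4] [539.6 167.2  72. ]
pos [539.7 167.4 238.6] jawyaw 10.88 tilt 0.19 shift cm [13.16  0.09  0.  ] turn units -0.02 q6 5.2 t 21.95
```

View pics/w7.png

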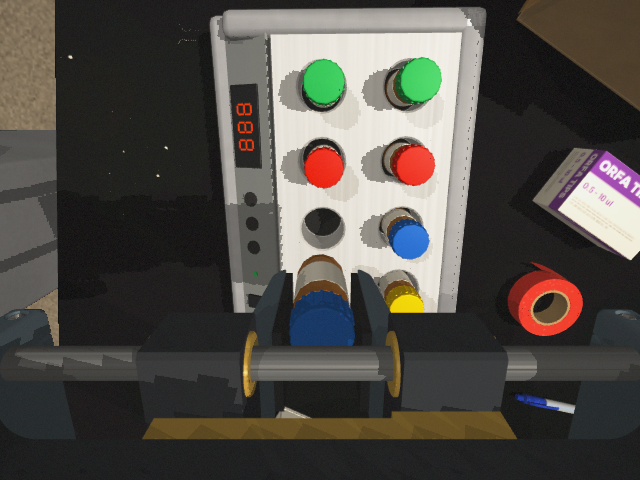

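The red and green pairs are in place, and the empty bore in front of the first blue is at (323,228). Lowering blue.

jog_arm(
  plan=[1,0.06,0,-0.02,2,0,0,0,3,0,0,0,2.5,0,0,0,1,0,0,0,1,0,0,0,1,0,0,0,0.8,0,0,0,0.6,0,0,0,0.4,0,0,0,0,0,0,0,0,0,0,0],
)

```text
time_s: 23.0
ee_pos: [541.5, 167.8, 107.8]
ee_rot: [92.8, 89.9, 13.9]
force: [0.6, -0.2, 0.3]
gripper_width: 27.6
```

jog_arm(
  plan=[0.1,0,0,0,0,0,0,0],
)

```text
time_s: 23.17
ee_pos: [541.6, 167.8, 107.1]
ee_rot: [92.3, 89.9, 13.4]
force: [0.0, 0.6, 1.6]
gripper_width: 27.5
```

jog_arm(
  plan=[0,0,0,0,0,0,0,0,0,0,0,0,0,0,0,0,-1,0,0,0,-2,0,0,0,-3,0,0,0,-3,0,0,0,-3,0,0,0,-1.2,0,0,0,0,0,0,0,0,0,0,0],
  claw=5,
)

```text
time_s: 24.17
ee_pos: [541.1, 167.7, 239.0]
ee_rot: [88.9, 89.9, 10.0]
force: [-0.0, -0.9, -1.1]
gripper_width: 50.1
```

```bash
python3 - <<'E'
from h import *
st=env.state(); img=env.grab_frame("wrist"); cv2.imwrite("pics/w8.png",img[:,:,::-1])
k=cam("wrist",st)
for b in blobs(img,"blue",300): print([float(x) for x in b],onz(k,b[1],b[2],109).round(1))
plan([511.5,-286.5,239],-17.1,st)
E
```

```text
[1198.0, 405.54, 239.11, 386.0, 219.0, 40.0, 40.0] [603.  180.5 109. ]
[1164.0, 321.4, 240.44, 303.0, 220.0, 38.0, 41.0] [540.6 167.2 109. ]
pos [541.1 167.7 239. ] jawyaw 11.14 tilt 0.08 shift cm [-1.000e-02 -1.168e+01  4.399e+01] turn units 4.71 q6 4.9 t 24.17
```

jog_arm(
  plan=[0,-0.4,1.5,0,0,-0.87,3.3,0,0,-0.87,3.3,0,0,-0.87,3.3,0,0,-0.87,3.3,0,0,-0.87,3.3,0,0,-0.87,3.3,0,0,-0.87,3.3,0,0,-0.87,3.3,0,0,-0.87,3.3,0,0,-0.87,3.3,0,0,-0.87,3.3,0],
)

```text
time_s: 25.22
ee_pos: [515.0, -223.7, 236.3]
ee_rot: [-126.2, 89.8, 155.0]
force: [-0.4, -0.8, 0.1]
gripper_width: 49.9
```

jog_arm(
  plan=[0,-0.87,3.3,0,0,-0.84,2.89,0,0,0,0,0.94,0,0,0,0.94,0,0,0,0.94,0,0,0,0.94,0,0,0,0.95,0,0,0,0,0,0,0,0],
)

```text
time_s: 25.97
ee_pos: [510.9, -286.2, 236.7]
ee_rot: [-102.0, 89.8, 151.0]
force: [0.3, -0.2, 0.6]
gripper_width: 50.0
```

```bash
python3 - <<'E'
from h import *
st=env.state(); img=env.grab_frame("wrist"); cv2.imwrite("pics/w9.png",img[:,:,::-1])
k=cam("wrist",st)
for b in blobs(img,"yellow",300): print([float(x) for x in b],onz(k,b[1],b[2],83).round(1))
plan([511.2,-286.3,78.8],-17.1,st)
E
```

```text
[1018.0, 322.92, 233.48, 306.0, 215.0, 35.0, 37.0] [ 510.5 -287.9   83. ]
pos [ 510.9 -286.2  236.7] jawyaw -16.98 tilt 0.18 shift cm [1.579e+01 9.000e-02 1.000e-02] turn units 0.02 q6 -13.4 t 25.97
```

jog_arm(
  plan=[2,0.06,0.05,0,3,0,0,0,3,0,0,0,3,0,0,0,2.5,0,0,0,1.5,0,0,0,0.8,0,0,0,0,0,0,0,0,0,0,0],
)

```text
time_s: 26.77
ee_pos: [512.2, -287.3, 80.6]
ee_rot: [58.6, 90.0, -48.5]
force: [0.4, -0.9, -0.1]
gripper_width: 50.0
```

jog_arm(
  plan=[0,0,0,0,0,0,0,0,0,0,0,0,0,0,0,0,0,0,0,0,0,0,0,0],
  claw=2,
)

```text
time_s: 27.27
ee_pos: [512.4, -287.4, 81.3]
ee_rot: [74.6, 89.9, -32.6]
force: [0.2, -0.2, 4.5]
gripper_width: 27.5
```

jog_arm(
  plan=[-1,0,0,0,-2,0,0,0,-3,0,0,0,-3,0,0,0,-3,0,0,0,-2.5,0,0,0,-1.5,0,0,0,0,0,0,0,0,0,0,0],
)

```text
time_s: 28.02
ee_pos: [511.9, -287.1, 240.9]
ee_rot: [72.6, 89.9, -34.5]
force: [0.7, -0.4, -0.8]
gripper_width: 27.2
```

```bash
python3 - <<'E'
from h import *
plan([551.5,112.7,239],11)
E
```

```text
pos [ 511.9 -287.1  240.9] jawyaw -17.12 tilt 0.07 shift cm [  0.17  -7.98 -39.38] turn units -4.69 q6 -13.3 t 28.02
```

jog_arm(
  plan=[0,-0.4,-1.8,0,0,-0.66,-3.3,0,0,-0.66,-3.3,0,0,-0.66,-3.3,0,0,-0.66,-3.3,0,0,-0.66,-3.3,0,0,-0.66,-3.3,0,0,-0.66,-3.3,0,0,-0.66,-3.3,0,0,-0.66,-3.3,0,0,-0.66,-3.3,0,0,-0.66,-3.3,0],
)

```text
time_s: 29.02
ee_pos: [549.6, 101.0, 238.2]
ee_rot: [-61.5, 89.8, -168.6]
force: [-0.2, -0.3, -0.7]
gripper_width: 27.5
```

jog_arm(
  plan=[0,-0.32,-1.28,0,0,0,0,-0.94,0,0,0,-0.94,0,0,0,-0.94,0,0,0,-0.94,0,0,0,-0.93,0,0,0,0,0,0,0,0],
)

```text
time_s: 29.68
ee_pos: [550.9, 112.1, 239.0]
ee_rot: [-82.3, 89.8, -161.5]
force: [1.4, 0.4, -0.2]
gripper_width: 27.3
```

```bash
python3 - <<'E'
from h import *
st=env.state(); img=env.grab_frame("wrist"); cv2.imwrite("pics/w10.png",img[:,:,::-1])
k=cam("wrist",st)
bores(img,k,800,2000)
plan([551.3,112.4,107],11,st)
E
```

```text
bore 911.0 [558.9 255.9] [30.9 37.6] [757.2 125.7  72. ]
bore 1231.0 [558.9 255.8] [36.  43.7] [757.1 125.8  72. ]
bore 1349.5 [322.6 227.2] [40.7 42.3] [550.7 112.3  72. ]
pos [550.9 112.1 239. ] jawyaw 10.86 tilt 0.16 shift cm [13.2   0.08 -0.02] turn units -0.02 q6 -0.5 t 29.68
```

View pics/w10.png

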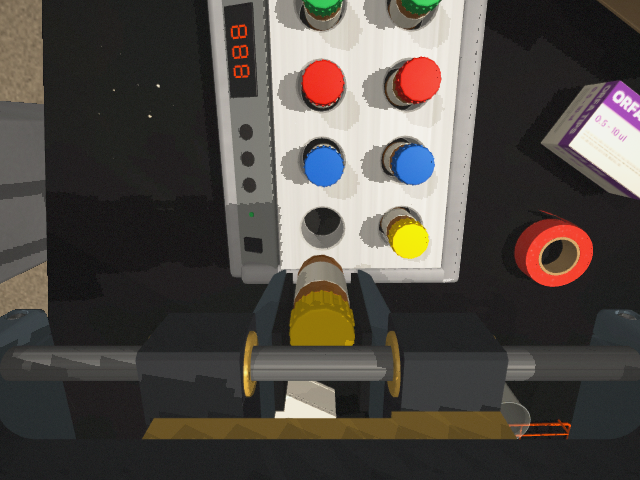

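The last bore, at (323,227), is in front of the first yellow at (410,240). The green, red and blue pairs match. Lowering yellow.

jog_arm(
  plan=[1,0.05,0,-0.02,2,0,0,0,3,0,0,0,2.5,0,0,0,1,0,0,0,1,0,0,0,1,0,0,0,0.8,0,0,0,0.6,0,0,0,0.4,0,0,0,0,0,0,0,0,0,0,0],
)

```text
time_s: 30.73
ee_pos: [552.5, 112.9, 107.7]
ee_rot: [84.9, 89.9, 6.0]
force: [0.4, -0.5, 0.0]
gripper_width: 27.6
```

jog_arm(
  plan=[0.1,0,0,0,0,0,0,0],
)

```text
time_s: 30.9
ee_pos: [552.6, 112.9, 107.1]
ee_rot: [86.2, 89.9, 7.3]
force: [-0.8, -0.6, 4.0]
gripper_width: 27.4
```

Release, lift, and move aside so the fixed cameras see the heater.

jog_arm(
  plan=[0,0,0,0,0,0,0,0,0,0,0,0,0,0,0,0,-1,0,0,0,-2,0,0,0,-3,0,0,0,-3,0,0,0,-3,0,0,0,-1.2,0,0,0,0,0,0,0,0,0,0,0],
  claw=5,
)

```text
time_s: 31.9
ee_pos: [552.1, 112.8, 239.0]
ee_rot: [85.2, 89.9, 6.4]
force: [0.3, 0.4, -0.1]
gripper_width: 50.3
```

jog_arm(
  plan=[0,-0.4,1.5,0,0,-0.87,3.3,0,0,-0.87,3.3,0,0,-0.87,3.3,0,0,-0.87,3.3,0,0,-0.87,3.3,0,0,-0.87,3.3,0,0,-0.87,3.3,0,0,-0.87,3.3,0,0,-0.5,2,0,0,0,0,0,0,0,0,0],
)

```text
time_s: 32.9
ee_pos: [531.7, -196.2, 236.4]
ee_rot: [-128.9, 89.8, 152.1]
force: [-0.5, 0.2, 0.1]
gripper_width: 49.9
```

```bash
python3 - <<'E'
from h import *
for n in ["top","scene"]:
    img=env.grab_frame(n); k=cam(n)
    x,y=(150,160) if n=="top" else (150,180)
    cv2.imwrite(f"pics/{n}9.png",cv2.resize(img[y:y+210,x:x+280],None,fx=2.8,fy=2.8,interpolation=cv2.INTER_CUBIC)[:,:,::-1])
    for c in RNG:
        for b in blobs(img,c,50,400):
            p=onz(k,b[1],b[2],109 if n=="top" else 104)
            if 480<p[0]<640 and 90<p[1]<310: print(n,c,b[0],p.round(1))
print(env.state()["time_s"])
E
```

```text
top red 118 [594.  234.2 109. ]
top red 118 [531.  220.8 109. ]
top yellow 119 [615.5 124.9 109. ]
top yellow 119 [553.  111.5 109. ]
top green 100 [583.5 289.4 109. ]
top green 101 [520.5 276.3 109. ]
top blue 109 [605.6 179.9 109. ]
top blue 110 [542.2 166.8 109. ]
scene red 231 [592.4 235.1 104. ]
scene red 245 [529.2 221.4 104. ]
scene yellow 210 [615.2 124.6 104. ]
scene yellow 218 [552.1 111.2 104. ]
scene green 234 [581.5 289.7 104. ]
scene green 241 [518.6 276.7 104. ]
scene blue 197 [604.1 179.8 104. ]
scene blue 205 [540.8 166.5 104. ]
33.0
```

View pics/scene9.png

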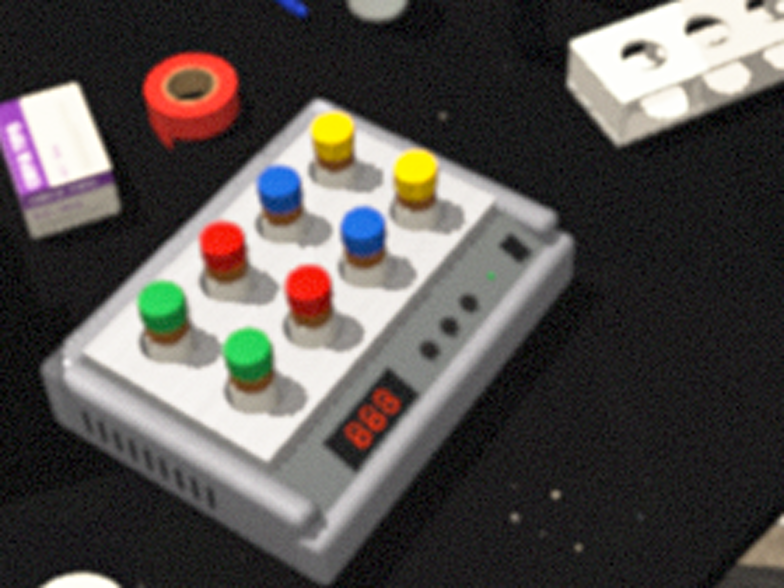

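View pics/top9.png

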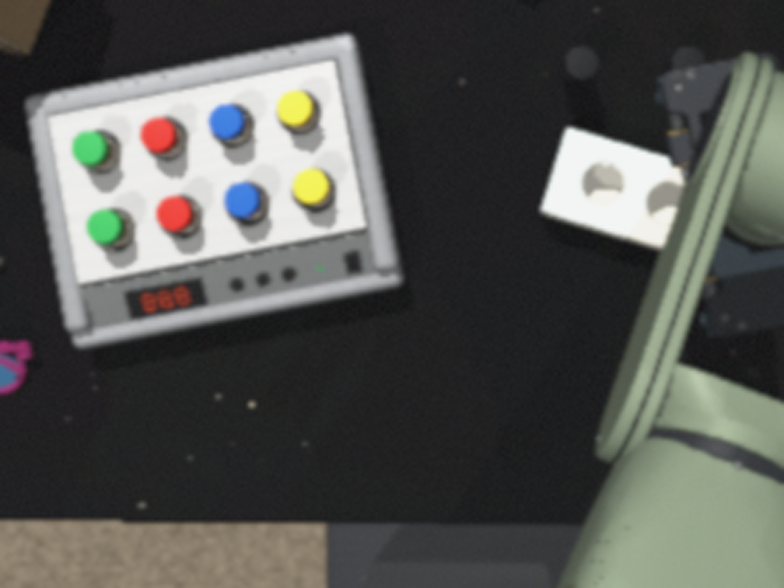

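Both views show four matching pairs, upright and at equal height. The rear caps stand where they were (the top view moved 0.1 mm or less), and the two views agree with each other. The arm is clear and touching nothing, so I'm handing in.

```bash
python3 - <<'E'
from workcell import env
print(env.job_done())
E
```

```text
the job is handed in; nothing more can be done
None
```

All four second vials now stand in the heater's front row, each directly in front of the first vial with its cap colour. From left to right as the robot sees it, the order is green, red, blue, yellow. I handed the job in at about 33 s of the 102 s allowed.

- **Placing:** I moved them one at a time. Red, blue and yellow were lowered until they touched the bore floor (1.6–4.3 N). Green showed no contact force. It was released at its computed seating height and now stands level with the rest.
- **Final check:** In the top and scene views all eight caps look upright and level. Each front vial is about 64–65 mm ahead of its partner, against a row spacing of 66 mm, which is within the play in the bores. The rear vials moved no more than about 0.1 mm in the top view.
- **Disagreements:** The cameras differed from each other by about 2 mm, which is the calibration error. Measured tool height was off by 1–2 mm at some stops. Closing on red, blue and yellow read about 4.5–5 N upward on the tool. All of this stayed within the clearances and limits.

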